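Rest a printed valve body in the tilted datum corner

ROBOT

A 7-joint arm with a two-finger parallel gripper is mounted at the origin on a cart in front of the work surface, level with it; the furniture and walls round the work are solid. World frame = base frame: x ahead of the robot, y to its left, z up, the work surface at z = 0. Lengths are in m, angles in rad, forces in N, time in s.
With the tool pointing down it reaches from about 0.425 to 0.925 m from the base axis. Payload 6.8 kg.
Tool frame: the origin (TCP) lies on the centre line of the jaws, within the pads' length; the fingertips stand bot.tip_reach ahead of it and the grasp point (between the pads) lies 3 mm ahead of it (bot.tip_reach is the distance from the TCP to the fingertips, in m); z points along the fingers, y is the line along which they close (so a half turn about z gives the same grasp; the last joint's range is limited). The gripper opens to 85 mm and grips with 20 to 120 N. Pads are 22 mm wide; open, the fingers measure 114 mm over their backs; the gripper's body (76 mm by 85 mm) begins 54 mm behind the grasp point. The pads swing forward as they close: fully open they stand 13 mm farther back than shut.
Start: joints at [-1.457, 0.477, 0.022, 1.555, -0.011, 1.109, -0.083], TCP at [0.148, 0.658, 0.253] pointing down, gripper open.
Joint ranges: [-2.96, 2.96], [-0.34, 2.1], [-1.41, 1.46], [0.24, 2.44], [-1.37, 4.51], [0.17, 1.92], [-2.96, 2.96]. Speed limits (rad/s): [2.39, 2.39, 3.14, 3.14, 3.14, 3.14, 3.14].

INTERFACE

Orientations are given as a unit quaternion [w, x, y, z].
In Python, from station import bot gives the robot as it stands.
- The arm moves only by the tool jog_arm, never from a script. Its argument "deltas" is a list of rows, each a list of 7 numbers: the shift along the world's x, y, z in m, then the turn, a rotation vector about the world's x, y, z in rad, then the opening, from 0 (shut) to 1 (fully open). In form: [[x, y, z, rx, ry, rz, grip], ...]. A call has 1 to 10 rows; each row shifts and turns the commanded pose from where the row before left it; what a row does not reach is not made up. A row lasts 1/10 s, in which the tool goes at most 50 mm and 8.59 degrees, less where a joint would pass 70% of its speed; a pose out of reach is approached as far as the arm can. A call with a gripper value outside its range is refused whole. The fingers move at their own pace and stop on an object; "newtons" is the grip in N (left out, the last holds). Time passes only in rows, so rows that do not move let the fingers close. It gives the time, the measured TCP pose, the force, the opening and the grip force at its end, in the units of the state.
- bot.get_obs(): the state, without advancing time (a new reading comes with each control period).
- bot.read_camera(name): name is "scene" or "top" or "wrist"; returns a dict with "img" (420x560x3 uint8, red, green, blue), "K" (3x3 intrinsics, pixels), "eye" and "attitude" of the camera in the world. Camera axes: x right, y down, z forward; pixel columns grow to the right and rows downward; lengths in m; the calibration is good to about 2 mm. The wrist camera is an equidistant fisheye: a pixel r from the principal point sees the ray r / f radians off the axis. A picture is of the moment at which its call begins. There is no depth.
- bot.hand_in(): hands the job in; it is judged then, once.
The state is a dict: "t": time; "q": joint angles; "joint_vel": joint speeds; "joint_torque": joint torques, N m; "eef_pos": TCP position; "tool_rot": TCP orientation; "contact_force": force on the tool from outside, world axes, zero at the start; "torque": the same for the moment, N m; "gripper_width": opening from 0.0 (shut) to 1.0 (fully open); "grasp_force": force on a finger pad.
Only numpy, scipy, OpenCV 4.12 (cv2) and the standard library are available. Lean on these libraries where they do the work, as an engineer would, in place of code of your own. Each camera call takes 0.05 s, during which the arm holds its last target. There are 200 camera calls.

TASK

Pick up the dark grey printed valve body and set it down, without dropping it from a height, on the upper part of the tilted white plate, lengthwise along the long fence and a few centimetres clear of both the fence and the end stop. Let go and move away so that it slides down by itself into the low corner, resting against both; do not push it in. Leave the printed bracket and the blue cap alone.

Things in the scene. Friction and masses are not known exactly. Their poses are not given: they have to be found in the camera images.
- valve_center (a point): Dark grey printed valve body, 60 g, 117 mm long, 36 wide, 42 high, lying on its base. The point is its centre, 21 mm above its underside. z up; y along its length (ends at y = -58 and +58); x across. Grasp the block in the middle (y -28 to +32, sides at x = -18 and +18, 34 high); a pipe stub 22 to 28 mm thick is at each end. Either end may face the end stop.
- plate: White slippery tilted plate, 160 x 200 mm, on a fixed stand. Origin: centre of its top surface, 72 mm above the bench; z: its upward normal, 23 degrees off vertical. It falls 20 degrees towards its -x edge, where a dark fence 16 mm high has its inner face at x = -70 mm, and 11 towards its +y edge, where a dark end stop 24 mm high has its face at y = +90 mm. The other edges are open.
- seat (a point): Point on the plate's frame (same axes) where the valve's centre comes to rest when it is seated in the low corner, lengthwise along y against fence and end stop: 18 mm from the fence, 58 mm from the end stop, 21 mm above the plate. Friction there is about 0.07: a part let go on the plate, even from level, settles flat and slides there in about a second.
- bracket: Bystander: white printed angle bracket, 50 x 30 mm, 45 mm high, standing loose on the bench. Origin at the centre of its underside. Not to be moved.
- cap: Bystander: blue printed flanged cap, 72 mm across, 63 mm high, standing loose on the bench. Origin at the centre of its underside. Not to be moved.
Not all that is in view belongs to the job. What is meant by the part that bears valve_center is not green, and is the larger of those in its own colour.

How it is judged:
On the way:
1. the valve body touches the plate up the slope, more than 15 mm short of both the fence and the end stop (contact force between valve and plate above 0.05 N and x of valve_center in the frame of plate above -0.037 m and y of valve_center in the frame of plate below 0.017 m).
At the end, for the whole second after the job is handed in: The valve body rests upright and flat on the plate, within 10 mm of its seat against the fence and the end stop, its length within 10 degrees of the fence, released and still (x of valve_center in the frame of plate between -0.062 and -0.042 m and y of valve_center in the frame of plate between 0.022 and 0.042 m and z of valve_center in the frame of plate between 0.013 and 0.029 m and angle between the z axis of valve_center and the z axis of plate, either way round below 0.17 rad and angle between the y axis of valve_center and the y axis of plate, either way round below 0.17 rad and angle between valve_center's own z axis and vertical below 0.7 rad and linear speed of valve below 0.02 m/s); the robot touches nothing.
It fails at once if the robot touches the valve body while it is within 10 mm of its seat (it must slide in by itself) (contact force between the fingers and valve above 0.5 N and distance between valve_center and seat below 0.01 m).
It fails at once if the valve body is let fall from a height (unheld with its centre more than 0.16 m above the bench) (contact force between the fingers and valve below 0.01 N and height (world z) of valve_center above 0.16 m).
It fails at once if the bracket is moved more than 30 mm (distance of bracket from where it was at the start of the episode above 0.03 m).
It fails at once if the cap is moved more than 30 mm (distance of cap from where it was at the start of the episode above 0.03 m).
It also fails if it takes over 40 s, if anything falls off the work surface, if the arm or the gripper's body presses on something with over 40 N, if the wrist force passes 120 N, or if a joint passes its speed limit or range.

## Working session

There is one attempt and no reset: what is moved stays moved. The work goes in short steps, Python scripts to look and compute and a tool call to move; the robot and the scene stay as the last step left them, time stands still between calls to the robot, and variables do not carry over. Pictures are saved under pics/ and viewed, at most 10 in all, crops included, and the job is handed in when it is done.

Besides the shell and the picture viewer there is one more tool, called after ">>>" by a JSON object that holds its "op" and its "data", one argument or row to a line. jog_arm: Moves the arm, as the interface text tells. Its arguments: {"type":"object","properties":{"deltas":{"type":"array"},"newtons":{"type":"number"}},"required":["deltas"]}

```bash
mkdir -p pics; cat > h.py <<'E'
import numpy as np, cv2
from scipy.spatial.transform import Rotation as R
from station import bot
def rot(a):
    a=np.array(a,float)
    return a if a.shape==(3,3) else R.from_quat(a[[1,2,3,0]]).as_matrix()
def ray(c,uv,fish=False):
    K=c["K"]; x=(uv[0]-K[0][2])/K[0][0]; y=(uv[1]-K[1][2])/K[1][1]
    if fish:
        r=np.hypot(x,y)+1e-12; d=np.array([np.sin(r)*x/r,np.sin(r)*y/r,np.cos(r)])
    else: d=np.array([x,y,1.]); d/=np.linalg.norm(d)
    return np.array(c["eye"],float), rot(c["attitude"])@d
def onz(c,uv,z,fish=False):
    o,d=ray(c,uv,fish); return o+d*(z-o[2])/d[2]
def proj(c,p):
    v=rot(c["attitude"]).T@(np.array(p)-np.array(c["eye"])); K=np.array(c["K"]); u=K@v; return u[:2]/u[2]
def tri(c1,u1,c2,u2):
    o1,d1=ray(c1,u1);o2,d2=ray(c2,u2)
    s=np.linalg.lstsq(np.c_[d1,-d2],o2-o1,rcond=None)[0]
    a=o1+d1*s[0];b=o2+d2*s[1]; return (a+b)/2,np.linalg.norm(a-b)
E
python3 - <<'E'
from h import *
import pickle
cs={}
for n in("scene","top"):
    c=bot.read_camera(n); cs[n]=c
    print(n,np.round(c["K"],1).tolist(),c["eye"],c["attitude"])
    cv2.imwrite(f"pics/{n}0.png",cv2.cvtColor(c["img"],cv2.COLOR_RGB2BGR))
pickle.dump(cs,open("c0.pkl","wb"))
o=bot.get_obs();print({k:np.round(v,3).tolist() for k,v in o.items()},bot.tip_reach)
E
```

```text
scene [[400.0, 0.0, 283.2], [0.0, 400.0, 212.3], [0.0, 0.0, 1.0]] [ 0.0300413  -0.49834162  0.51895277] [-0.46679788  0.80986715 -0.30618653  0.18017976]
top [[441.7, 0.0, 280.4], [0.0, 441.7, 205.1], [0.0, 0.0, 1.0]] [0.40665375 0.10323467 1.15110928] [ 0.03566638 -0.70088387  0.71134956 -0.03836035]
{'t': 0.1, 'q': [-1.457, 0.478, 0.022, 1.556, -0.011, 1.109, -0.083], 'joint_vel': [-0.002, -0.0, 0.001, -0.003, -0.0, 0.001, -0.0], 'joint_torque': [0.003, -59.776, 1.613, -28.196, 0.013, 0.005, 0.0], 'eef_pos': [0.148, 0.658, 0.252], 'tool_rot': [-0.0, 0.111, 0.994, -0.001], 'contact_force': [0.311, -0.093, 0.253], 'torque': [0.022, -0.012, 0.038], 'grasp_force': 0.0, 'gripper_width': 0.997} 0.022
```

View pics/scene0.png

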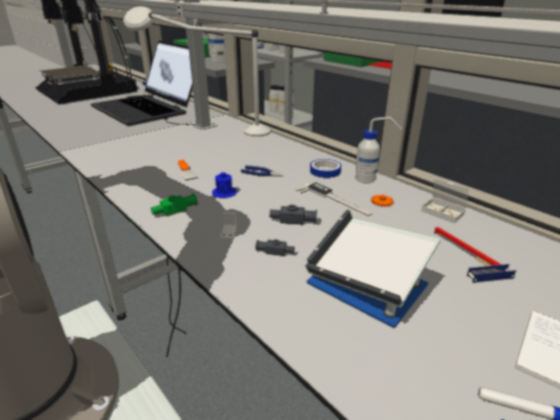

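View pics/top0.png

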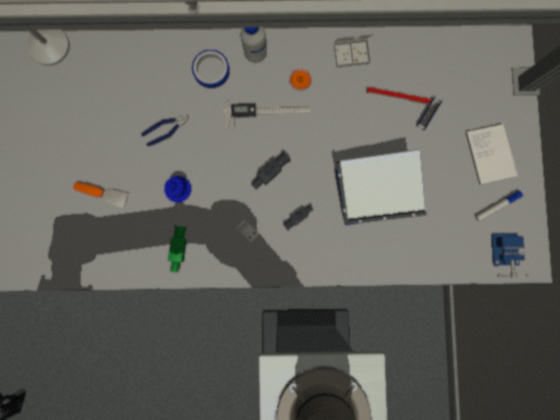

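The scene view shows the large dark grey valve at (293,214) and a smaller decoy at (275,247). The plate is at about (375,255), with its fence on the near-left side. In the top view the valve is at (270,170), the decoy at (299,216), the cap at (177,189), the bracket at (247,231) and the plate at (382,185). The fence is the plate's lower edge in the image (world −x) and the end stop is its left edge (world +y).

```bash
python3 - <<'E'
from h import *
import pickle
cs=pickle.load(open("c0.pkl","rb")); t,s=cs["top"],cs["scene"]
def blob(c,box,lo,hi):
    x0,y0,x1,y1=box; im=c["img"][y0:y1,x0:x1].astype(int); m=((im.max(2)<=hi)&(im.max(2)>=lo)).astype(np.uint8)
    n,l,st,ce=cv2.connectedComponentsWithStats(m); k=1+st[1:,4].argmax()
    cn=max(cv2.findContours((l==k).astype(np.uint8),cv2.RETR_EXTERNAL,cv2.CHAIN_APPROX_NONE)[0],key=cv2.contourArea)+np.array([x0,y0])
    return st[k,4],ce[k]+[x0,y0],cn
for n,c,b in(("valve top",t,(245,145,298,195)),("decoy top",t,(280,198,318,235)),("valve scene",s,(264,200,322,229)),("plate top",t,(335,140,432,225)),("plate scene",s,(300,205,445,300))):
    a,ce,cn=blob(c,b,*((0,85) if 'plate' not in n else (175,255)))
    r=cv2.minAreaRect(cn); print(n,a,ce,r)
    if n=="valve top":
        P=[onz(c,p,0.025)[:2] for p in cv2.boxPoints(r)]; print(np.round(P,3),np.round(np.mean(P,0),3), np.linalg.norm(np.diff(P,axis=0),axis=1)); VT=np.array(r[0])
    if n=="valve scene": print(np.round(tri(t,VT,s,r[0])[0],3),tri(t,VT,s,r[0])[1])
    if 'plate' in n: print(cv2.approxPolyDP(cv2.convexHull(cn),5,True)[:,0].tolist())
for nm,uv in(("cap",(177,189)),("bracket",(247,231))): print(nm,onz(t,uv,0.03))
print(t["img"][170,270],t["img"][160,300],t["img"][185,380])
E
```

```text
valve top 630 [270.28095238 169.21587302] ((269.6271057128906, 169.5856475830078), (16.724117279052734, 46.82752990722656), 48.01278305053711)
[[0.594 0.184]
 [0.675 0.093]
 [0.642 0.065]
 [0.561 0.156]] [0.618 0.124] [0.12188171 0.04378783 0.12152329]
decoy top 336 [297.37202381 215.89285714] ((297.60809326171875, 215.3513641357422), (12.206002235412598, 33.36307144165039), 54.462318420410156)
valve scene 547 [293.53199269 215.65082267] ((293.0, 214.5), (17.0, 46.0), 90.0)
[0.619 0.124 0.019] 0.0009463024040455823
plate top 4334 [382.97461929 184.0376096 ] ((383.1385192871094, 184.10769653320312), (57.55211639404297, 77.39766693115234), 82.87498474121094)
[[418, 152], [423, 207], [349, 216], [342, 162]]
plate scene 7829 [387.29965513 246.85579257] ((390.27459716796875, 243.775146484375), (122.03327178955078, 94.51459503173828), 21.181350708007812)
[[444, 220], [444, 274], [403, 299], [317, 265], [349, 205], [421, 205]]
cap [0.56990663 0.36225244 0.03      ]
bracket [0.45978949 0.18386076 0.03      ]
[51 51 51] [137 135 128] [185 189 178]
```

```bash
python3 - <<'E'
from h import *
import pickle
cs=pickle.load(open("c0.pkl","rb")); t,s=cs["top"],cs["scene"]
zx,zy=np.sin(np.radians(20)),-np.sin(np.radians(11))
def plate(yaw):  # axes with given z comps
    n=np.sqrt(1-zx*zx-zy*zy)
    X=np.array([np.sqrt(1-zx*zx),0,zx]); Yx=-zx*zy/X[0]; Y=np.array([Yx,np.sqrt(1-zy*zy-Yx*Yx),zy])
    return R.from_euler('z',yaw).as_matrix()@np.c_[X,Y,np.cross(X,Y)]
L=np.array([[.08,-.1,0],[-.07,-.1,0],[-.07,.09,0],[.08,.09,0]]); px=[(418.5,151.5),(423.5,207.5),(348.5,216.5),(341.5,161.5)]
W=np.array([onz(t,u,.072+zx*l[0]+zy*l[1]) for u,l in zip(px,L)]); M=L@plate(0).T
a=W[:,:2]-W[:,:2].mean(0); b=M[:,:2]-M[:,:2].mean(0)
yaw=np.arctan2((b[:,0]*a[:,1]-b[:,1]*a[:,0]).sum(),(a*b).sum())
Rp=plate(yaw); o=(W-L@Rp.T).mean(0); o[2]=.072
print("yaw",np.degrees(yaw),"o",o,"resid",np.round(W-(o+L@Rp.T),4).tolist()); print(Rp)
np.savez("plate.npz",R=Rp,o=o)
for l in [(.08,-.1,0),(-.07,-.1,0),(-.07,.09,0),(.08,.09,0)]: print("scene",proj(s,o+Rp@np.array(l)))
for l in [(-.052,.032,.021),(0,-.03,.021),(.01,-.03,.021)]: print(l,o+Rp@np.array(l))
im=cv2.resize(s["img"][190:330,290:460],None,fx=4,fy=4); cv2.imwrite("pics/pl.png",im[:,:,::-1])
E
```

```text
yaw 9.145944087315476 o [ 0.56141472 -0.14970471  0.072     ] resid [[-0.0054, 0.0031, -0.0], [0.0044, 0.0031, 0.0], [0.0042, -0.0025, 0.0], [-0.0031, -0.0037, -0.0]]
[[ 0.92774599 -0.08707259 -0.36291284]
 [ 0.14936395  0.97775779  0.1472417 ]
 [ 0.34202014 -0.190809    0.92011638]]
scene [439.00112417 238.0911601 ]
scene [400.86437373 300.93423767]
scene [312.18411349 269.48999191]
scene [351.7744908  218.66623209]
(-0.052, 0.032, 0.021) [ 0.50276444 -0.12309131  0.06743151]
(0, -0.03, 0.021) [ 0.55640573 -0.17594537  0.09704671]
(0.01, -0.03, 0.021) [ 0.56568319 -0.17445173  0.10046692]
```

View pics/pl.png

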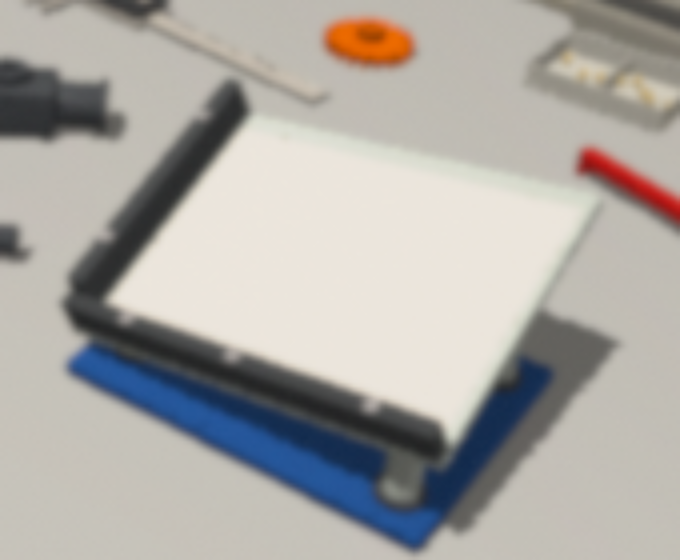

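The plate fit is good: the projected corners land within about 4 px in the scene view. Next I go above the valve.

>>> {"op": "jog_arm", "data": {
  "deltas": [
    [0.0235,-0.0267,0,0,0,-0.031,1],
    [0.0235,-0.0267,0,0,0,-0.031,1],
    [0.0235,-0.0267,0,0,0,-0.031,1],
    [0.0235,-0.0267,0,0,0,-0.031,1],
    [0.0235,-0.0267,0,0,0,-0.031,1],
    [0.0235,-0.0267,0,0,0,-0.031,1],
    [0.0235,-0.0267,0,0,0,-0.031,1],
    [0.0235,-0.0267,0,0,0,-0.031,1],
    [0.0235,-0.0267,0,0,0,-0.031,1],
    [0.0235,-0.0267,0,0,0,-0.031,1]
  ]
}}

```text
t: 1.1
eef_pos: [0.3841, 0.3901, 0.2531]
tool_rot: [-0.0, 0.263, 0.965, -0.0]
contact_force: [0.8, 0.7, -0.7]
gripper_width: 1.004
grasp_force: 0.0
```

>>> {"op": "jog_arm", "data": {
  "deltas": [
    [0.0235,-0.0267,0,0,0,-0.031,1],
    [0.0235,-0.0267,0,0,0,-0.031,1],
    [0.0235,-0.0267,0,0,0,-0.031,1],
    [0.0235,-0.0267,0,0,0,-0.031,1],
    [0.0235,-0.0267,0,0,0,-0.031,1],
    [0.0235,-0.0267,0,0,0,-0.031,1],
    [0.0235,-0.0267,0,0,0,-0.031,1],
    [0.0235,-0.0267,0,0,0,-0.031,1],
    [0.0235,-0.0267,0,0,0,-0.031,1],
    [0.0235,-0.0267,0,0,0,-0.031,1]
  ]
}}

```text
t: 2.1
eef_pos: [0.619, 0.1233, 0.2529]
tool_rot: [-0.0, 0.409, 0.912, -0.0]
contact_force: [1.0, -0.2, -0.4]
gripper_width: 1.002
grasp_force: 0.0
```

>>> {"op": "jog_arm", "data": {
  "deltas": [
    [0,0,-0.02,0,0,0,1],
    [0,0,-0.02,0,0,0,1],
    [0,0,-0.01,0,0,0,1],
    [0,0,0,0,0,0,1]
  ]
}}

```text
t: 2.5
eef_pos: [0.6172, 0.1245, 0.2015]
tool_rot: [-0.001, 0.408, 0.913, -0.001]
contact_force: [-0.2, 0.3, 0.7]
gripper_width: 1.001
grasp_force: 0.0
```

```bash
python3 - <<'E'
from h import *
import pickle
c=bot.read_camera("wrist"); pickle.dump(c,open("w1.pkl","wb")); im=c["img"]
cv2.imwrite("pics/w1.png",im[:,:,::-1])
o=bot.get_obs(); print(o["t"],o["eef_pos"],o["tool_rot"],rot(o["tool_rot"])[:,1]); print(c["K"],c["eye"],c["attitude"])
E
```

```text
2.55 [0.61800178 0.12466969 0.20280812] [-5.71209194e-04  4.08389727e-01  9.12807340e-01 -5.13767775e-04] [ 0.74556169  0.66643513 -0.00140449]
[[325.1922621    0.         284.65289294]
 [  0.         325.1922621  212.32909046]
 [  0.           0.           1.        ]] [0.56758993 0.17955734 0.32216113] [0.13812174 0.92386095 0.35315907 0.05178807]
```

View pics/w1.png

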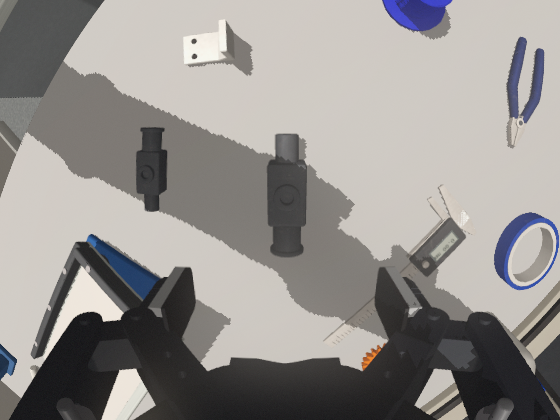

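The wrist view shows the valve almost aligned with the jaws. Its block spans about (267–307, 158–228), with stub ends at (287,133) and (287,255). I cast these to the bench.

```bash
python3 - <<'E'
from h import *
import pickle
c=pickle.load(open("w1.pkl","rb"))
g=lambda u,z: onz(c,u,z,True)
l,r=[g(u,.034) for u in ((267,180),(307,180))]
l2,r2=[g(u,.034) for u in ((267,215),(307,215))]
e1,e2=g((287,134),.021),g((287.5,253),.015)
b1,b2=g((287,160),.034),g((287,226),.034)
print("width",np.linalg.norm(r-l),"len",np.linalg.norm(e1-e2)); print("mid block",(l+r+l2+r2)/4,(b1+b2)/2,"mid ends",(e1+e2)/2)
d=e2-e1; print("dir",np.degrees(np.arctan2(d[1],d[0])), np.degrees(np.arctan2(*((l2+r2-l-r)[[1,0]]))))
print("boss top",g((287,196),.042))
E
```

```text
width 0.03612772229000244 len 0.12110139334731042
mid block [0.61810221 0.12553408 0.034     ] [0.61564143 0.12827272 0.034     ] mid ends [0.62049421 0.12340566 0.018     ]
dir -47.81016593304134 -48.06671364067277
boss top [0.61563806 0.12820434 0.042     ]
```

>>> {"op": "jog_arm", "data": {
  "deltas": [
    [0,0.0005,-0.035,0,0,0,1],
    [0,0,-0.035,0,0,0,1],
    [0,0,-0.035,0,0,0,1],
    [0,0,-0.032,0,0,0,1],
    [0,0,-0.02,0,0,0,1],
    [0,0,-0.011,0,0,0,1],
    [0,0,0,0,0,0,1]
  ]
}}

```text
t: 3.25
eef_pos: [0.6182, 0.1252, 0.0349]
tool_rot: [-0.0, 0.408, 0.913, -0.0]
contact_force: [-0.5, -0.8, 0.4]
gripper_width: 1.001
grasp_force: 0.0
```

>>> {"op": "jog_arm", "data": {
  "deltas": [
    [0,0,0,0,0,0,0],
    [0,0,0,0,0,0,0],
    [0,0,0,0,0,0,0],
    [0,0,0,0,0,0,0],
    [0,0,0,0,0,0,0],
    [0,0,0,0,0,0,0],
    [0,0,0,0,0,0,0],
    [0,0,0,0,0,0,0]
  ],
  "newtons": 30
}}

```text
t: 4.05
eef_pos: [0.6193, 0.1252, 0.0365]
tool_rot: [0.001, 0.409, 0.913, 0.001]
contact_force: [-1.5, -0.6, 6.3]
gripper_width: 0.414
grasp_force: 31.9
```

>>> {"op": "jog_arm", "data": {
  "deltas": [
    [0,0,0.015,0,0,0,0],
    [0,0,0.025,0,0,0,0],
    [0,0,0.03,0,0,0,0],
    [0,0,0.03,0,0,0,0],
    [0,0,0.03,0,0,0,0],
    [0,0,0,0,0,0,0],
    [0,0,0,0,0,0,0]
  ]
}}

```text
t: 4.75
eef_pos: [0.6186, 0.125, 0.1665]
tool_rot: [0.001, 0.409, 0.913, 0.001]
contact_force: [-0.3, -0.3, -0.8]
gripper_width: 0.417
grasp_force: 31.1
```

```bash
cat > tgt.py <<'E'
from h import *
P=np.load("plate.npz"); Rp,po=P["R"],P["o"]
o=bot.get_obs(); Rc=rot(o["tool_rot"]); tcp=np.array(o["eef_pos"])
Rt=np.c_[Rp[:,1],Rp[:,0],-Rp[:,2]]
print(np.linalg.det(Rt),"t",o["t"],"grip",o["gripper_width"],o["grasp_force"],"F",np.round(o["contact_force"],1),"tcp",np.round(tcp,4))
print("rotvec",np.round(R.from_matrix(Rt@Rc.T).as_rotvec(),4))
for h in (.04,.015,0.002):
    print(h,"delta",np.round(po+Rp@np.array([.008,-.03,.021+.0155+h])-tcp,4))
print("normal",np.round(Rp[:,2],3),"centre now in plate",np.round(Rp.T@(tcp+Rc[:,2]*.0155-po),4))
E
python3 tgt.py; python3 - <<'E'
from h import *
c=bot.read_camera("wrist"); cv2.imwrite("pics/w2.png",c["img"][:,:,::-1])
E
```

```text
1.0000000000000002 t 4.75 grip 0.4170476974146434 31.05996072292328 F [-0.3 -0.3 -0.8] tcp [0.6186 0.125  0.1665]
rotvec [-0.034  -0.4055 -0.5974]
0.04 delta [-0.075  -0.2916 -0.0156]
0.015 delta [-0.0659 -0.2953 -0.0386]
0.002 delta [-0.0612 -0.2972 -0.0506]
normal [-0.363  0.147  0.92 ] centre now in plate [0.1212 0.2486 0.0923]
```

View pics/w2.png

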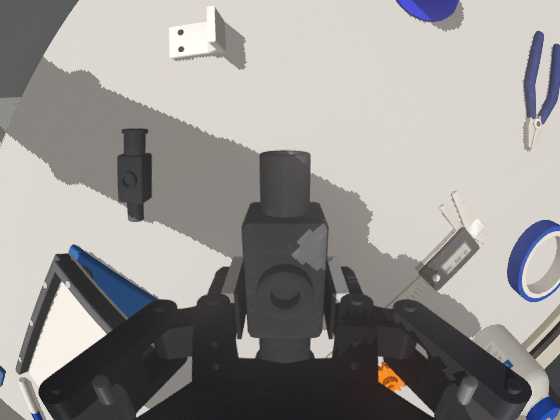

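>>> {"op": "jog_arm", "data": {
  "deltas": [
    [-0.005,-0.0194,0.004,-0.0023,-0.027,-0.0398,0],
    [-0.005,-0.0194,0.004,-0.0023,-0.027,-0.0398,0],
    [-0.005,-0.0194,0.004,-0.0023,-0.027,-0.0398,0],
    [-0.005,-0.0194,0.004,-0.0023,-0.027,-0.0398,0],
    [-0.005,-0.0194,0.004,-0.0023,-0.027,-0.0398,0],
    [-0.005,-0.0194,0,-0.0023,-0.027,-0.0398,0],
    [-0.005,-0.0194,0,-0.0023,-0.027,-0.0398,0],
    [-0.005,-0.0194,0,-0.0023,-0.027,-0.0398,0]
  ]
}}

```text
t: 5.6
eef_pos: [0.5771, -0.031, 0.184]
tool_rot: [0.101, 0.546, 0.831, 0.035]
contact_force: [0.2, -0.2, -0.3]
gripper_width: 0.414
grasp_force: 31.0
```

>>> {"op": "jog_arm", "data": {
  "deltas": [
    [-0.005,-0.0194,0,-0.0023,-0.027,-0.0398,0],
    [-0.005,-0.0194,0,-0.0023,-0.027,-0.0398,0],
    [-0.005,-0.0194,-0.007,-0.0023,-0.027,-0.0398,0],
    [-0.005,-0.0194,-0.007,-0.0023,-0.027,-0.0398,0],
    [-0.005,-0.0194,-0.007,-0.0023,-0.027,-0.0398,0],
    [-0.005,-0.0194,-0.007,-0.0023,-0.027,-0.0398,0],
    [-0.005,-0.0194,-0.007,-0.0023,-0.027,-0.0398,0],
    [0,0,0,0,0,0,0],
    [0,0,0,0,0,0,0]
  ]
}}

```text
t: 6.5
eef_pos: [0.5426, -0.1659, 0.1494]
tool_rot: [0.187, 0.649, 0.735, 0.065]
contact_force: [0.1, -1.0, -0.7]
gripper_width: 0.417
grasp_force: 31.0
```

```bash
python3 tgt.py; python3 - <<'E'
from h import *
c=bot.read_camera("wrist"); s=bot.read_camera("scene")
cv2.imwrite("pics/w3.png",c["img"][:,:,::-1])
cv2.imwrite("pics/s3.png",cv2.resize(s["img"][120:330,260:480],None,fx=2.5,fy=2.5)[:,:,::-1])
E
```

```text
1.0000000000000002 t 6.5 grip 0.4173136588434842 30.987049341201782 F [ 0.1 -1.  -0.7] tcp [ 0.5426 -0.1659  0.1494]
rotvec [-0.0001 -0.005  -0.    ]
0.04 delta [ 0.0011 -0.0007  0.0015]
0.015 delta [ 0.0102 -0.0043 -0.0215]
0.002 delta [ 0.0149 -0.0063 -0.0335]
normal [-0.363  0.147  0.92 ] centre now in plate [ 0.0065 -0.029   0.0601]
```

View pics/w3.png

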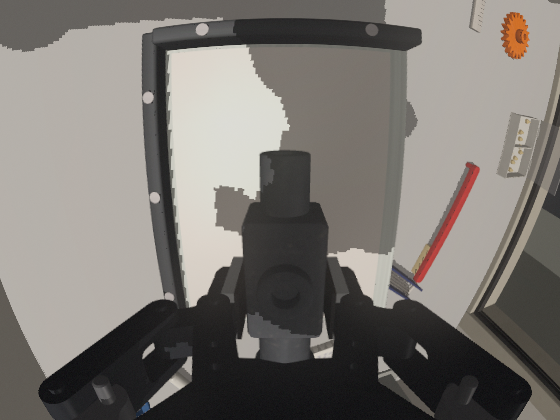

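View pics/s3.png

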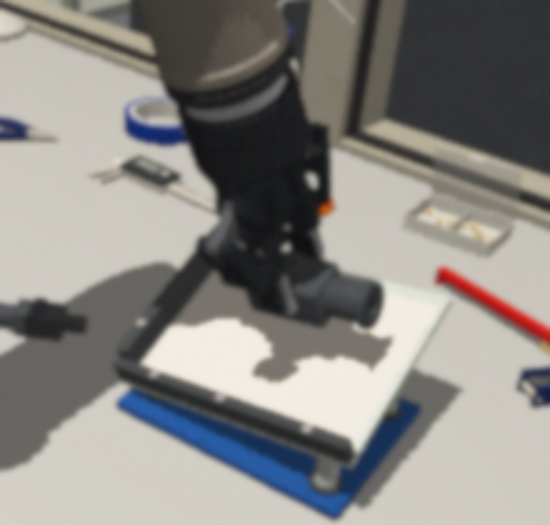

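The valve is aligned with the plate: fence inner face at about x=168 px, right edge at about 395, valve axis at 285. I descend along the normal until it touches.

>>> {"op": "jog_arm", "data": {
  "deltas": [
    [0.0036,-0.0015,-0.0092,0,-0.002,0,0],
    [0.0036,-0.0015,-0.0092,0,-0.002,0,0],
    [0.0025,-0.001,-0.0064,0,-0.001,0,0],
    [0.0013,-0.0005,-0.0032,0,0,0,0],
    [0,0,0,0,0,0,0]
  ]
}}

```text
t: 7.1
eef_pos: [0.5546, -0.1702, 0.122]
tool_rot: [0.189, 0.648, 0.734, 0.067]
contact_force: [-0.4, 0.9, -0.5]
gripper_width: 0.414
grasp_force: 31.0
```

>>> {"op": "jog_arm", "data": {
  "deltas": [
    [0.001,-0.0004,-0.0026,0,0,0,0],
    [0.001,-0.0004,-0.0026,0,0,0,0],
    [0,0,0,0,0,0,0]
  ]
}}

```text
t: 7.4
eef_pos: [0.5565, -0.1712, 0.117]
tool_rot: [0.189, 0.649, 0.734, 0.067]
contact_force: [-0.1, -0.2, -0.4]
gripper_width: 0.415
grasp_force: 31.0
```

>>> {"op": "jog_arm", "data": {
  "deltas": [
    [0.001,-0.0004,-0.0026,0,0,0,0],
    [0,0,0,0,0,0,0]
  ]
}}

```text
t: 7.6
eef_pos: [0.5575, -0.1717, 0.1143]
tool_rot: [0.189, 0.649, 0.734, 0.067]
contact_force: [-0.0, -0.0, -0.2]
gripper_width: 0.416
grasp_force: 31.0
```

```bash
python3 tgt.py
```

```text
1.0000000000000002 t 7.6 grip 0.4155538307219638 30.995559096336365 F [-0.  -0.  -0.2] tcp [ 0.5575 -0.1717  0.1143]
rotvec [ 0.0001  0.0025 -0.0001]
0.04 delta [-0.0138  0.0051  0.0366]
0.015 delta [-0.0047  0.0015  0.0136]
0.002 delta [ 0.     -0.0005  0.0016]
normal [-0.363  0.147  0.92 ] centre now in plate [ 0.0075 -0.0293  0.0216]
```

>>> {"op": "jog_arm", "data": {
  "deltas": [
    [0.0007,-0.0003,-0.0018,0,0,0,0],
    [0,0,0,0,0,0,0]
  ]
}}

```text
t: 7.8
eef_pos: [0.5583, -0.172, 0.1129]
tool_rot: [0.19, 0.649, 0.734, 0.067]
contact_force: [-1.9, 0.4, 3.0]
gripper_width: 0.411
grasp_force: 31.5
```

>>> {"op": "jog_arm", "data": {
  "deltas": [
    [0.0007,-0.0003,-0.0018,0,0,0,0],
    [0,0,0,0,0,0,0]
  ]
}}

```text
t: 8.0
eef_pos: [0.5589, -0.1724, 0.1121]
tool_rot: [0.19, 0.649, 0.734, 0.068]
contact_force: [-10.2, 4.2, 19.6]
gripper_width: 0.412
grasp_force: 34.6
```

The contact is firm. I ease off slightly, open, and retreat along the normal.

>>> {"op": "jog_arm", "data": {
  "deltas": [
    [-0.0004,0.0002,0.001,0,0,0,0],
    [0,0,0,0,0,0,0.65],
    [-0.0007,0.0003,0.0018,0,0,0,0.65],
    [-0.0073,0.0029,0.0184,0,0,0,0.65],
    [-0.0127,0.0052,0.0322,0,0,0,0.65],
    [-0.0127,0.0052,0.0322,0,0,0,0.65],
    [-0.0127,0.0052,0.0322,0,0,0,0.65],
    [0,0,0.03,0,0,0,0.65],
    [0,0,0.03,0,0,0,0.65]
  ]
}}

```text
t: 8.9
eef_pos: [0.5126, -0.1534, 0.2878]
tool_rot: [0.189, 0.649, 0.734, 0.067]
contact_force: [0.3, 1.0, -0.4]
gripper_width: 0.647
grasp_force: 0.0
```

>>> {"op": "jog_arm", "data": {
  "deltas": [
    [0,0,0.03,0,0,0,0.65],
    [0,0,0.02,0,0,0,0.65],
    [0,0,0,0,0,0,0.65],
    [0,0,0,0,0,0,0.65],
    [0,0,0,0,0,0,0.65],
    [0,0,0,0,0,0,0.65]
  ]
}}

```text
t: 9.5
eef_pos: [0.5124, -0.1535, 0.3362]
tool_rot: [0.189, 0.649, 0.734, 0.066]
contact_force: [0.4, 0.3, 0.3]
gripper_width: 0.652
grasp_force: 0.0
```

```bash
python3 - <<'E'
from h import *
P=np.load("plate.npz"); Rp,po=P["R"],P["o"]
c=bot.read_camera("wrist"); s=bot.read_camera("scene")
cv2.imwrite("pics/w4.png",c["img"][:,:,::-1])
print("seat in scene",proj(s,po+Rp@np.array([-.052,.032,.021])), [proj(s,po+Rp@np.array([-.052,y,.021])).round() for y in(.09,-.026)])
cv2.imwrite("pics/s4.png",cv2.resize(s["img"][180:330,280:480],None,fx=3,fy=3)[:,:,::-1])
E
```

```text
seat in scene [337.94971026 263.56896903] [array([314., 256.]), array([365., 272.])]
```

View pics/w4.png

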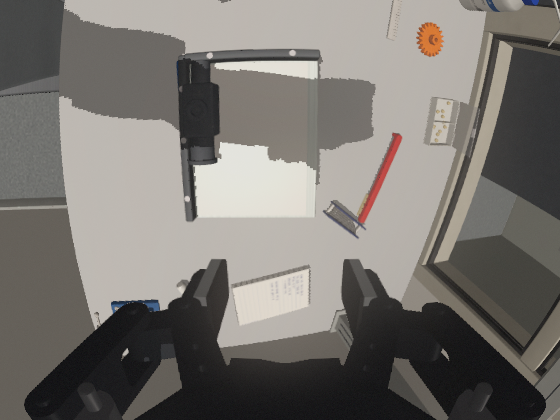

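View pics/s4.png

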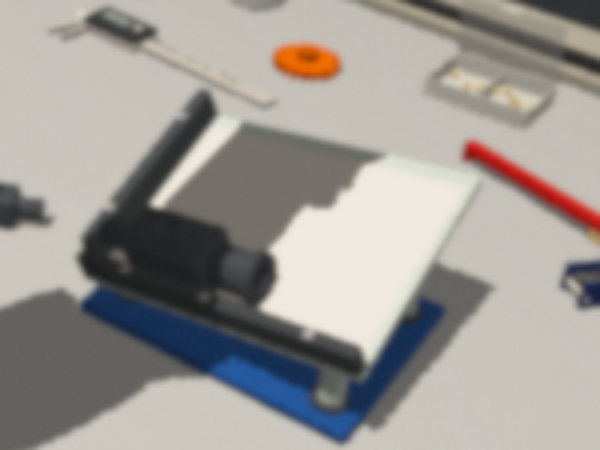

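Both views show the valve seated lengthwise in the low corner: against the fence, with its stub against the end stop (wrist image (200,65)–(203,160)). The gripper is clear, so I hand in.

```bash
python3 -c "
from station import bot
print(bot.hand_in())"
```

```text
the job is handed in; nothing more can be done
None
```

The valve body was set down on the upper part of the plate, released, and slid by itself into the low corner against the fence and end stop; the bracket and cap were left alone, and the job was handed in at about 9.6 s, with no verdict returned.

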